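# Pack out the gluing press and clamp a chopstick blank

## Task

Get the freshly glued chopstick blank under pressure: slide it fully home against the press's back-stop pins, then bring packing plates over from the pile one at a time and slide each in on top of it, square and home against the pins, until the gap under the platen feels snug, that is, too small for another plate. Then push the lever down until the press bites firmly and let go, leaving it clamped; leave unused plates on their pile and do not disturb the other things on the bench.

Things in the scene. Friction and masses are not known exactly. Their poses are not given: they have to be found in the camera images.
- press: Dark blue bench gluing press, bolted down. Bed 210 (x) x 240 (y) x 30 mm; origin: centre of its underside. Press +x points from the open front (robot side) to the back, +y to the side of the lever. Columns of radius 10 mm at x = 35, y = -95 and +95 mm. Work lies along x, goes in from the front under the platen and up against the two back-stop pins.
- pack_home (a point): Point on the bed's top (press x = -10, y = 0, z = 30 mm), straight below the centre of a plate that lies home and centred. The blank's centre, when home, is at press x = -15 mm. The two steel stop pins behind it (y = -16 and +16 mm, front faces at press x = 70 mm) stand 72 mm above the bed.
- head: Blue crosshead of the press, fixed between nuts on the columns at a height that differs from day to day: beam 50 (x) x 240 (y) x 30 mm. Origin: centre of its underside, over press x = 35, y = 0; front face at press x = 10 mm. The lever's pivot (axis along press x) is 85 mm above this origin.
- platen: Steel pressing plate 50 (x) x 110 (y) x 14 mm hanging under the crosshead, lower edges bevelled. Origin: centre of its lower, pressing face, over press x = 35, y = 0. Raised at the start, it stands 29 to 50 mm above the blank's top. The lever drives it straight down, at most 18 mm.
- lever (a joint): Angle of the press's cam lever: 0 = raised (as at the start; handle rises at 0.5 rad above level towards press +y), grows as the handle goes down, end of travel 0.65. It drives the platen down 27.7 mm per rad. It is stiff (0.9 N m, some 6 N at the handle) and stays where it is left, so once it bites it holds the squeeze, up to about 30 N.
- lever_grip (a point): Middle of the black handle of the lever, 150 mm from the pivot; handle 19 mm thick, ending in a red ball of 26 mm at 174 mm. It moves down and outwards in an arc (pivot axis along press x). It can be pushed down from above with shut fingers.
- blank: Freshly glued chopstick blank: red-brown rosewood with a black and ivory core, 170 (x) x 56 (y) x 24 mm, 0.13 to 0.27 kg. Origin: centre of its underside. It lies flat on the press bed along x, part-way under the platen, pulled 30 to 50 mm out from the back-stop pins towards the robot.
- board: Dark wooden board 210 x 110 x 6 mm on the table to the right of the press, on which the packing plates are piled. Fixed. Origin: centre of its underside.
- plate1: Packing plate: pale maple, 160 (x) x 50 (y) x 12 mm, about 75 g, ends bevelled, all four alike. Origin: centre of its underside. Piled flat on the board, at the bottom of the pile.
- plate2: Packing plate: pale maple, 160 (x) x 50 (y) x 12 mm, about 75 g, ends bevelled, all four alike. Origin: centre of its underside. Piled flat on the board, second from the bottom of the pile.
- plate3: Packing plate: pale maple, 160 (x) x 50 (y) x 12 mm, about 75 g, ends bevelled, all four alike. Origin: centre of its underside. Piled flat on the board, second from the top of the pile.
- plate4: Packing plate: pale maple, 160 (x) x 50 (y) x 12 mm, about 75 g, ends bevelled, all four alike. Origin: centre of its underside. Piled flat on the board, on top of the pile.
- chopstick1: finished black chopstick, 210 mm long, olive end, lying on the paint-stained plywood; leave alone
- chopstick2: finished black chopstick, 210 mm long, yellow end, lying on the paint-stained plywood; leave alone
- chopstick3: finished black chopstick, 210 mm long, red end, lying on the paint-stained plywood; leave alone
- brush: lacquer brush, black handle, 185 mm long, lying on the patterned mat; leave alone
- spatula: pale wooden lacquer spatula, 170 mm long, lying on the patterned mat; leave alone
- glue: standing yellow glue bottle with red cap, 56 mm across, 130 mm tall, behind the press; leave alone
- lacquer_cup: white ceramic bowl, 72 mm across, 50 mm tall; leave alone
- sanding_block: cork sanding block 100 x 55 x 28 mm on the table in front of the press, to its left; leave alone

How it is judged:
By the outcome, as a careful person would: the job done as asked, in the order asked, and still so for the second after the job is handed in, with the robot touching nothing.
It also fails if it takes over 72 s, if anything falls off the work surface, if the arm or the gripper's body presses on something with over 40 N, if the wrist force passes 120 N, or if a joint passes its speed limit or range.

## Robot

A 7-joint arm with a two-finger parallel gripper is mounted at the origin on the work surface. World frame = base frame: x ahead of the robot, y to its left, z up, the work surface at z = 0. Lengths are in m, angles in rad, forces in N, time in s.
With the tool pointing down it reaches from about 0.425 to 0.925 m from the base axis. Payload 6.8 kg.
Tool frame: the origin (TCP) lies midway between the tips of the shut fingers; the grasp point (between the pads) lies 19 mm behind it; z points along the fingers, y is the line along which they close (so a half turn about z gives the same grasp; the last joint's range is limited). The gripper opens to 85 mm and grips with 20 to 120 N. Pads are 22 mm wide; open, the fingers measure 114 mm over their backs; the gripper's body (76 mm by 85 mm) begins 54 mm behind the grasp point. The pads swing forward as they close: fully open they stand 13 mm farther back than shut.
Start: joints at [1.094, 0.477, 0.022, 1.555, -0.011, 1.109, -0.083], TCP at [0.243, -0.63, 0.231] pointing down, gripper open.
Joint ranges: [-2.96, 2.96], [-0.34, 2.1], [-1.41, 1.46], [0.24, 2.44], [-1.37, 4.51], [0.17, 1.92], [-2.96, 2.96]. Speed limits (rad/s): [2.39, 2.39, 3.14, 3.14, 3.14, 3.14, 3.14].

## Interface

Orientations are given as a unit quaternion [w, x, y, z].
In Python, from station import bot, imaging gives the robot as it stands.
- The arm moves only by the tool move_arm, never from a script. Its argument "commands" is a list that holds one entry, the list of rows, each a list of 7 numbers: the shift along the tool's x, y, z in m, then the turn, a rotation vector about the tool's x, y, z in degrees, then the finger opening in m, from 0 to 0.0854. In form: [[[x, y, z, rx, ry, rz, grip], ...]]. A call has 1 to 20 rows; each row shifts and turns the commanded pose from where the row before left it, along the tool's axes as they then stand; what a row does not reach is not made up. A row lasts 1/8 s, in which the tool goes at most 62.5 mm and 10.7 degrees, less where a joint would pass 70% of its speed; a pose out of reach is approached as far as the arm can. A call is refused whole if a number of a shift passes 0.0625 or a number of a turn 10.7, either way. A call with a gripper value outside its range is refused whole. The fingers move at their own pace and stop on an object; "squeeze" is the grip in N (left out, the last holds). Time passes only in rows, so rows that do not move let the fingers close. It gives the time, the measured TCP pose, the force, the opening and the grip force at its end, in the units of the state.
- bot.get_obs(): the state, without advancing time (a new reading comes with each control period).
- imaging.read_camera(name): name is "scene" or "top"; returns the picture (420x560x3 uint8, red, green, blue); there is no depth.
- imaging.calibration(name): a dict with "intrinsics" (3x3 intrinsics, pixels), "k1" (the pictures are not rectified: a ray, as slopes to the right and down, at radius r is drawn at 1 + k1 r^2 times it, then the intrinsics apply), "extrinsics" (4x4, takes a point from camera to world coordinates). Camera axes: x right, y down, z forward; pixel columns grow to the right and rows downward; lengths in m; the calibration is good to about 2 mm. A picture is of the moment at which its call begins. calibration takes no time and is no camera call.
- bot.hand_in(): hands the job in; it is judged then, once.
The state is a dict: "t": time; "q": joint angles; "joint_vel": joint speeds; "joint_torque": joint torques, N m; "eef_pos": TCP position; "tool_rot": TCP orientation; "contact_force": force on the tool from outside, world axes, zero at the start; "torque": the same for the moment, N m; "gripper_width": opening from 0.0 (shut) to 1.0 (fully open); "grasp_force": force on a finger pad.
Only numpy, scipy, OpenCV 4.12 (cv2) and the standard library are available. Lean on these libraries where they do the work, as an engineer would, in place of code of your own. Each camera call takes 0.05 s, during which the arm holds its last target. There are 200 camera calls.

## Working session

There is one attempt and no reset: what is moved stays moved. The work goes in short steps, Python scripts to look and compute and a tool call to move; the robot and the scene stay as the last step left them, time stands still between calls to the robot, and variables do not carry over. Pictures are saved under pics/ and viewed, at most 10 in all, crops included, and the job is handed in when it is done.

Besides the shell and the picture viewer there is one more tool, called by a JSON object that holds its "method" and its "body". move_arm: Moves the arm, as the interface text tells. Its arguments: {"type":"object","properties":{"commands":{"type":"array","items":{"type":"array","items":{"type":"array","items":{"type":"number"}}}},"squeeze":{"type":"number"}},"required":["commands"]}

```bash
mkdir -p pics
cat > h.py <<'E'
import numpy as np,cv2
from station import bot,imaging
def shot(n,f=None):
    im=imaging.read_camera(n)
    if f: cv2.imwrite('pics/'+f,cv2.cvtColor(im,cv2.COLOR_RGB2BGR))
    return im
def ray(n,u,v):
    c=imaging.calibration(n);K=np.array(c['intrinsics']);E=np.array(c['extrinsics']);k=c['k1']
    d=np.array([(u-K[0,2])/K[0,0],(v-K[1,2])/K[1,1]]);s=d.copy()
    for _ in range(20): s=d/(1+k*(s@s))
    return E[:3,3],E[:3,:3]@np.array([s[0],s[1],1])
def onz(n,u,v,z):
    o,d=ray(n,u,v);return o+d*(z-o[2])/d[2]
def two(a,b):
    # a=(name,u,v) pairs -> least-squares point and gap
    (o1,d1),(o2,d2)=ray(*a),ray(*b)
    A=np.stack([d1,-d2],1);t=np.linalg.lstsq(A,o2-o1,rcond=None)[0]
    p,q=o1+d1*t[0],o2+d2*t[1];return (p+q)/2,np.linalg.norm(p-q)
def proj(n,P):
    c=imaging.calibration(n);K=np.array(c['intrinsics']);E=np.array(c['extrinsics'])
    p=E[:3,:3].T@(np.array(P)-E[:3,3]);s=p[:2]/p[2];s=s*(1+c['k1']*(s@s))
    return K[0,0]*s[0]+K[0,2],K[1,1]*s[1]+K[1,2]
E
python3 - <<'E'
from h import *
np.set_printoptions(precision=3,suppress=True)
shot('scene','s0.png');shot('top','t0.png')
for n in('scene','top'):print(imaging.calibration(n))
print(bot.get_obs())
E
```

```text
{'intrinsics': array([[393.244,   0.   , 275.943],
       [  0.   , 393.244, 210.459],
       [  0.   ,   0.   ,   1.   ]]), 'k1': -0.07122642881734521, 'extrinsics': array([[-0.26 ,  0.631, -0.731,  1.523],
       [ 0.965,  0.156, -0.209,  0.204],
       [-0.018, -0.76 , -0.65 ,  1.038],
       [ 0.   ,  0.   ,  0.   ,  1.   ]])}
{'intrinsics': array([[486.525,   0.   , 278.116],
       [  0.   , 486.525, 210.738],
       [  0.   ,   0.   ,   1.   ]]), 'k1': -0.05909625886978597, 'extrinsics': array([[ 0.007, -0.982,  0.191,  0.288],
       [-1.   , -0.009, -0.009, -0.071],
       [ 0.01 , -0.191, -0.982,  1.618],
       [ 0.   ,  0.   ,  0.   ,  1.   ]])}
{'t': 0.1, 'q': array([ 1.094,  0.478,  0.022,  1.556, -0.011,  1.109, -0.083]), 'joint_vel': array([ 0.002, -0.002,  0.   , -0.001,  0.001, -0.002,  0.   ]), 'joint_torque': array([  0.004, -59.777,   1.614, -28.196,   0.013,   0.005,  -0.   ]), 'eef_pos': array([ 0.243, -0.629,  0.23 ]), 'tool_rot': array([-0.001,  0.983,  0.183, -0.   ]), 'contact_force': array([0.083, 0.212, 0.154]), 'torque': array([ 0.034,  0.016, -0.014]), 'grasp_force': 0.0, 'gripper_width': 1.0002722216931144}
```

View pics/s0.png

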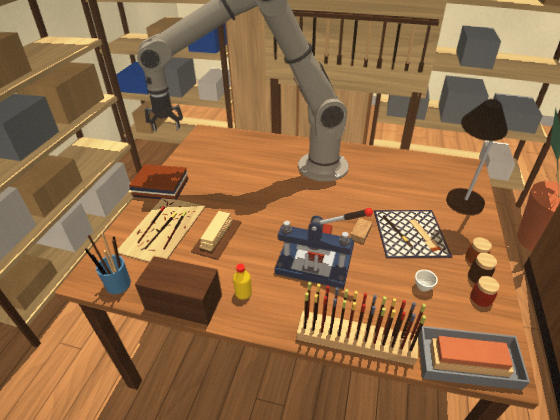

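View pics/t0.png

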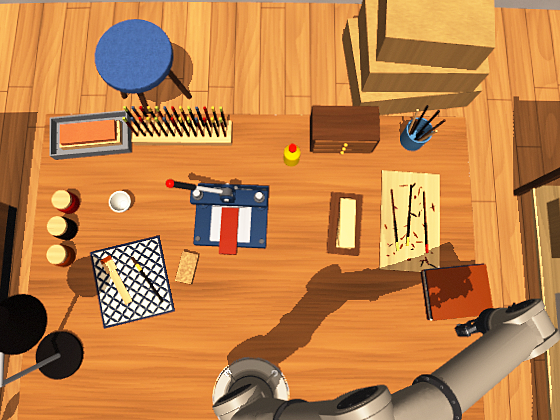

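The scene view shows the press from behind at about (315,255), with the lever ball at (368,212) and the plate pile at (215,230). The top view shows the press at (231,217), the blank at (229,235), the pile at (346,222) and the ball at (170,183). I'll zoom in on both.

Run:
```python
import cv2,numpy as np
s=cv2.imread('pics/s0.png');t=cv2.imread('pics/t0.png')
f=lambda im,x,y,w,h,W,H:cv2.resize(im[y:y+h,x:x+w],(W,H),interpolation=cv2.INTER_CUBIC)
a=np.hstack([f(t,160,165,120,100,480,400)[:, :],f(t,320,180,50,84,238,400)])
cv2.imwrite('pics/c1.png',a)
b=np.hstack([f(s,265,200,115,95,575,475),f(s,190,200,44,95,220,475)])
cv2.imwrite('pics/c2.png',b)
```

```text
(no output)
```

View pics/c1.png

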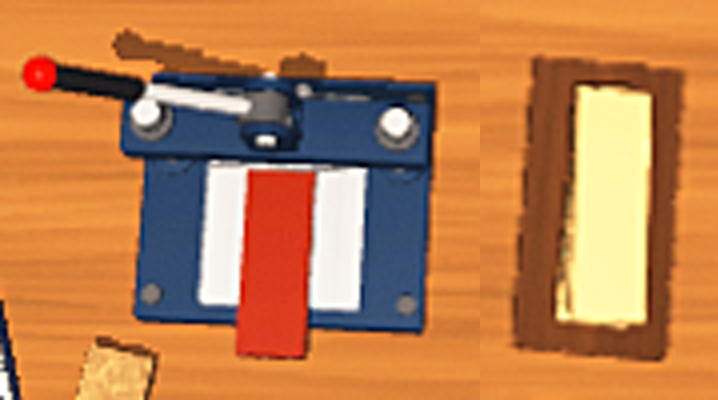

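View pics/c2.png

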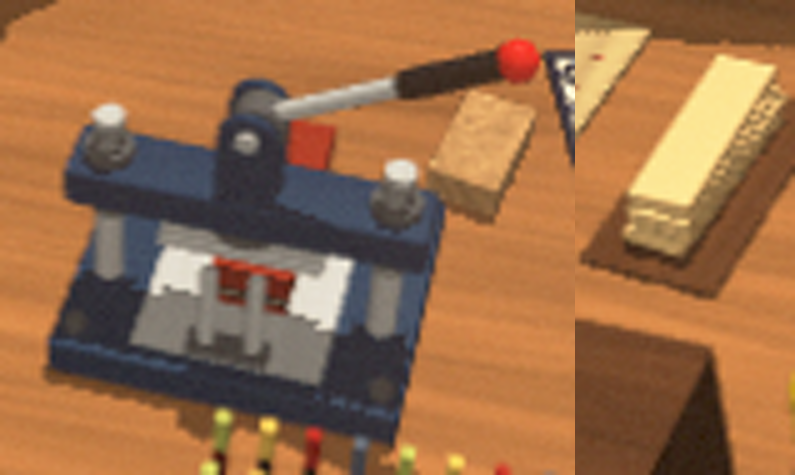

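The crops show the bed's front corners at top-view (194,244) and (266,247), the blank's front end at (219–237,254), and the column caps at (197,194) and (259,196). In the scene view the caps are at (287,222) and (345,233). Now to measure.

```bash
cat > m.py <<'E'
from h import *
np.set_printoptions(precision=4,suppress=True)
def big(m,roi):
    x,y,w,h=roi;z=np.zeros_like(m);z[y:y+h,x:x+w]=m[y:y+h,x:x+w]
    c=max(cv2.findContours(z,cv2.RETR_EXTERNAL,cv2.CHAIN_APPROX_NONE)[0],key=cv2.contourArea);return c
def mask(im,lo,hi):return cv2.inRange(cv2.cvtColor(im,cv2.COLOR_RGB2HSV),lo,hi)
def world(n,c,z):return np.array([onz(n,u,v,z)[:2] for u,v in c.reshape(-1,2)],np.float32)
def rect(n,c,z):
    r=cv2.minAreaRect(world(n,c,z));return r
RED=((0,170,90),(8,255,255));
E
python3 - <<'E'
from m import *
t=cv2.cvtColor(cv2.imread('pics/t0.png'),cv2.COLOR_BGR2RGB);s=cv2.cvtColor(cv2.imread('pics/s0.png'),cv2.COLOR_BGR2RGB)
hsv=cv2.cvtColor(t,cv2.COLOR_RGB2HSV)
for p in[(229,240),(200,220),(346,222),(335,250),(170,183)]:print(p,t[p[1],p[0]],hsv[p[1],p[0]])
print('blank',rect('top',big(mask(t,*RED),(210,195,40,65)),.054))
c=big(mask(t,(105,100,40),(120,255,255)),(185,180,90,70))
print('bed contour front',cv2.boxPoints(cv2.minAreaRect(c)))
w=world('top',c,.03);print('bed',[w[np.argmax(w@np.array(d))] for d in((-1,.6),(-1,-.6))])
# edges fit
P=c.reshape(-1,2).astype(float)
fr=[p for p in P if 200<p[0]<215 and p[1]>235 or 242<p[0]<260 and p[1]>235]
W=world('top',np.array(fr),.03);print('front edge fit',cv2.fitLine(W,cv2.DIST_HUBER,0,.01,.01).ravel())
for nm,g in(('R',[p for p in P if p[0]>255 and 210<p[1]<242]),('L',[p for p in P if p[0]<205 and 212<p[1]<240])):
    W=world('top',np.array(g),.03);print(nm,cv2.fitLine(W,cv2.DIST_HUBER,0,.01,.01).ravel())
pl=big(mask(t,(18,60,180),(32,200,255)),(325,185,40,70));print('plate',rect('top',pl,.054),cv2.contourArea(pl))
bl=big(mask(t,RED[0],(8,255,255)),(160,170,20,25));bs=big(mask(s,RED[0],(8,255,255)),(358,203,20,20))
ct=lambda c:cv2.minEnclosingCircle(c)[0]
print('ball',ct(bl),ct(bs),two(('top',)+ct(bl),('scene',)+ct(bs)))
def white(im,roi):
    return ct(big(mask(im,(0,0,170),(180,50,255)),roi))
for a,b in(((190,185,14,15),(337,226,16,14)),((252,186,14,15),(279,214,16,14))):
    p,q=white(t,a),white(s,b);print('cap',p,q,two(('top',)+p,('scene',)+q))
# board
c=big(mask(t,(0,60,40),(18,255,140)),(322,185,45,75));print('board',rect('top',c,.006))
E
```

```text
(229, 240) [220  60  33] [  4 217 220]
(200, 220) [ 51  76 110] [107 137 110]
(346, 222) [255 247 171] [ 27  84 255]
(335, 250) [135  71  35] [ 11 189 135]
(170, 183) [255  53  39] [  2 216 255]
blank ((0.5241268277168274, 0.07628439366817474), (0.055924173444509506, 0.15228256583213806), 88.67060852050781)
bed contour front [[188.3157 244.6346]
 [190.6548 182.6474]
 [267.8845 185.5617]
 [265.5453 247.5489]]
bed [array([0.4826, 0.1902], dtype=float32), array([ 0.4749, -0.0396], dtype=float32)]
front edge fit [0.037  0.9993 0.4788 0.0385]
R [ 0.9995 -0.0322  0.5541 -0.0439]
L [ 0.9991 -0.0431  0.5425  0.1893]
plate ((0.5541273355484009, -0.30592700839042664), (0.05901361256837845, 0.16521133482456207), 86.95319366455078) 715.0
ball (169.59434509277344, 183.08489990234375) (368.0, 211.8000030517578) (array([0.6223, 0.2244, 0.2895]), np.float64(0.0021400808488956885))
cap (198.0, 190.5) (344.5, 234.0) (array([0.6251, 0.1627, 0.1881]), np.float64(0.00827287945839119))
cap (258.4565124511719, 195.19564819335938) (286.25, 222.5) (array([ 0.6132, -0.0231,  0.1853]), np.float64(0.0018007665187701272))
board ((0.5599268674850464, -0.3087015151977539), (0.10789074748754501, 0.20814727246761322), 85.16983032226562)
```

```bash
cat >> m.py <<'E'
from scipy.spatial.transform import Rotation as R
C=np.array([.5836,.0714]);Y=-.037
A=np.array([[np.cos(Y),-np.sin(Y)],[np.sin(Y),np.cos(Y)]])
def W(px,py,z):return np.r_[C+A@np.array([px,py]),z]
def Pp(w):return np.r_[A.T@(np.array(w[:2])-C),w[2:]]
def delta(tgt,yaw):
    """remaining shift in the axes of the final tool (x at yaw, z down) and turn about tool z (deg)"""
    o=bot.get_obs();q=o['tool_rot'];r=R.from_quat([q[1],q[2],q[3],q[0]]).as_matrix()
    y0=np.arctan2(r[1,0],r[0,0]);d=np.array(tgt)-o['eef_pos']
    f=lambda y:np.array([[np.cos(y),np.sin(y),0],[np.sin(y),-np.cos(y),0],[0,0,-1]])@d
    tilt=np.degrees(np.arccos(-r[2,2]))
    print('t',round(o['t'],2),'pos',o['eef_pos'],'press',Pp(o['eef_pos']),'F',o['contact_force'],'w',round(o['gripper_width'],2))
    print(' shift now-axes',f(y0),'final-axes',f(yaw),'turn z deg',-np.degrees(yaw-y0),'tilt',tilt)
E
python3 - <<'E'
from m import *
t=cv2.cvtColor(cv2.imread('pics/t0.png'),cv2.COLOR_BGR2RGB)
c=big(mask(t,*RED),(210,195,40,65));w=np.array([Pp(p) for p in world('top',c,.054)])
print('blank press x min/max',w.min(0),w.max(0))
for lo,hi in((-.13,-.11),(-.07,-.04),(-.02,.0)):
    k=w[(w[:,0]>lo)&(w[:,0]<hi)];print(lo,k[k[:,1]<.0].mean(0),k[k[:,1]>0].mean(0))
print('front',np.median(w[(w[:,0]<-.125)&(abs(w[:,1]-.003)<.02),0]))
# platen lower rear edge: ray cut with press plane x=.06 (bevelled, ~.058), scene pixels
for u,v in((329,254),(297,245),(313,249.5)):
    o,d=ray('scene',u,v);n=A[:,0]
    s=(.059-n@(o[:2]-C))/(n@d[:2]);print('platen edge',Pp(o+s*d))
for P in((.06,-.055),(.06,.055)):
  for z in(.085,.095,.105):print(P,z,proj('scene',W(*P,z)))
for P in((.01,0,.121),(.06,120e-3,.121),(.06,-.12,.121),(.035,.153,.2895)):print(P,proj('scene',W(*P)))
s=cv2.imread('pics/s0.png')
cv2.imwrite('pics/c3.png',cv2.resize(s[225:285,280:350],(770,660)[:2] if 0 else (700,600),interpolation=cv2.INTER_NEAREST))
delta(W(-.165,.003,.15),Y)
E
```

```text
blank press x min/max [-0.1359 -0.0262] [0.0169 0.03  ]
-0.13 [-0.1196 -0.0257] [-0.1189  0.0292]
-0.07 [-0.0561 -0.0227] [-0.0551  0.028 ]
-0.02 [-0.0115 -0.0225] [-0.0105  0.0283]
front -0.13455104552439337
platen edge [0.059  0.0581 0.1092]
platen edge [ 0.059  -0.0485  0.1202]
platen edge [0.059  0.0051 0.1147]
(0.06, -0.055) 0.085 (np.float64(294.84148417599994), np.float64(252.27130242695227))
(0.06, -0.055) 0.095 (np.float64(294.8840668655789), np.float64(250.1809730681711))
(0.06, -0.055) 0.105 (np.float64(294.927006758861), np.float64(248.0691111969474))
(0.06, 0.055) 0.085 (np.float64(327.4686045262189), np.float64(259.12320424673953))
(0.06, 0.055) 0.095 (np.float64(327.6816600278051), np.float64(257.0290778173744))
(0.06, 0.055) 0.105 (np.float64(327.8967221855555), np.float64(254.91289624496517))
(0.01, 0, 0.121) (np.float64(314.9469176220789), np.float64(237.58567846347538))
(0.06, 0.12, 0.121) (np.float64(348.46475138528325), np.float64(255.6213997708505))
(0.06, -0.12, 0.121) (np.float64(275.93569764231694), np.float64(240.71119228306588))
(0.035, 0.153, 0.2895) (np.float64(367.0926211929436), np.float64(212.16206854002192))
t 0.1 pos [ 0.2431 -0.6291  0.2304] press [-0.3143 -0.7126  0.2304] F [0.0825 0.2121 0.1543] w 1.0
 shift now-axes [ 0.4197 -0.5986  0.0804] final-axes [ 0.1493 -0.7156  0.0804] turn z deg 23.25308597397898 tilt 0.09696039881526236
```

View pics/c3.png

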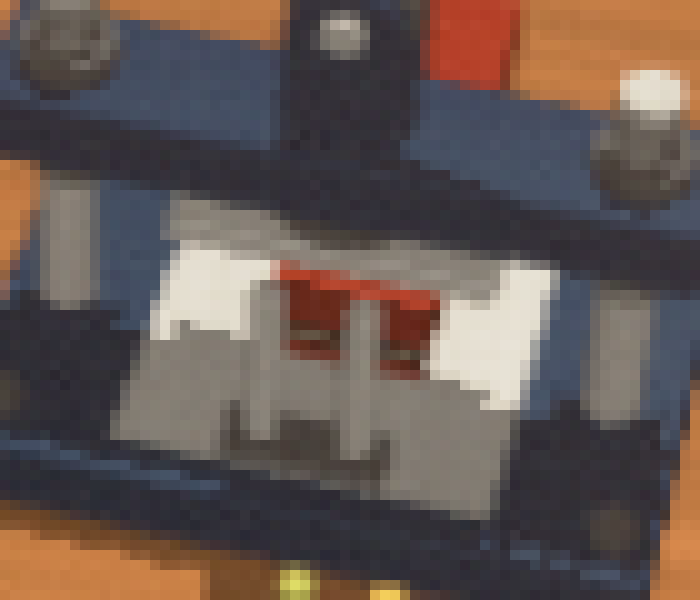

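The crop shows the platen's lower rear edge from (296.5,248.5) to (330,255), which puts the face at about z = 0.103 and the gap above the blank at roughly 47–50 mm. That means 3 or 4 plates, to be settled on the way. First move: go to the front of the blank with the fingers shut.

{"method": "move_arm", "body": {"commands": [[[0, 0, 0.01, 0, 0, 10.7, 0], [0, 0, 0.01, 0, 0, 10.7, 0], [0, 0, 0.01, 0, 0, 1.9, 0], [0.0313, -0.05, 0, 0, 0, 0, 0], [0.0313, -0.05, 0, 0, 0, 0, 0], [0.0313, -0.05, 0, 0, 0, 0, 0], [0.0313, -0.05, 0, 0, 0, 0, 0], [0.0313, -0.05, 0, 0, 0, 0, 0], [0, -0.058, 0, 0, 0, 0, 0], [0, -0.058, 0, 0, 0, 0, 0], [0, -0.058, 0, 0, 0, 0, 0], [0, -0.058, 0.01, 0, 0, 0, 0], [0, -0.058, 0.02, 0, 0, 0, 0], [0, -0.058, 0.02, 0, 0, 0, 0], [0, -0.058, 0.02, 0, 0, 0, 0], [0, -0.0597, 0.02, 0, 0, 0, 0], [0, 0, 0.03, 0, 0, 0, 0], [0, 0, 0.03, 0, 0, 0, 0]]], "squeeze": 40}}

```text
t: 2.35
eef_pos: [0.427, 0.0804, 0.0507]
tool_rot: [-0.0, 1.0, -0.016, 0.0]
contact_force: [-0.2, -0.3, 0.7]
gripper_width: -0.004
grasp_force: 0.0
```

Run:
```python
from m import *
delta(W(-.158,.003,.042),Y)
```

```text
t 2.35 pos [0.427  0.0804 0.0507] press [-0.1569  0.0032  0.0507] F [-0.1885 -0.2542  0.655 ] w -0.0
 shift now-axes [-0.0011  0.0002  0.0087] final-axes [-0.0011  0.0002  0.0087] turn z deg 0.271270360057258 tilt 0.057310021541021196
```

{"method": "move_arm", "body": {"commands": [[[0, 0, 0.009, 0, 0, 0, 0], [0.005, 0, 0, 0, 0, 0, 0], [0.008, 0, 0, 0, 0, 0, 0], [0.008, 0, 0, 0, 0, 0, 0], [0.007, 0, 0, 0, 0, 0, 0], [0.006, 0, 0, 0, 0, 0, 0], [0.004, 0, 0, 0, 0, 0, 0], [0.003, 0, 0, 0, 0, 0, 0]]]}}

```text
t: 3.35
eef_pos: [0.4678, 0.0776, 0.0424]
tool_rot: [0.0, 1.0, -0.019, -0.0]
contact_force: [-2.3, -0.2, 1.6]
gripper_width: 0.007
grasp_force: 1.1
```

{"method": "move_arm", "body": {"commands": [[[0.002, 0, 0, 0, 0, 0, 0], [0.002, 0, 0, 0, 0, 0, 0]]]}}

```text
t: 3.6
eef_pos: [0.471, 0.0775, 0.0423]
tool_rot: [0.0, 1.0, -0.019, -0.001]
contact_force: [-6.3, 1.8, 5.8]
gripper_width: 0.001
grasp_force: 3.3
```

Run:
```python
from m import *
t=shot('top','t1.png')
c=big(mask(t,*RED),(210,195,40,65));w=np.array([Pp(p) for p in world('top',c,.054)])
print(w.min(0),w.max(0))
delta(W(-.158,.003,.042),Y)
```

```text
[-0.0494 -0.0248] [0.0168 0.0283]
t 3.65 pos [0.4709 0.0775 0.0423] press [-0.1128  0.0019  0.0423] F [-3.811  -0.3064  3.3227] w -0.0
 shift now-axes [-0.0452 -0.0011  0.0003] final-axes [-0.0452 -0.0011  0.0003] turn z deg -0.03643081787744593 tilt 0.11646694914543144
```

{"method": "move_arm", "body": {"commands": [[[0.0015, 0, 0, 0, 0, 0, 0], [0.0015, 0, 0, 0, 0, 0, 0]]]}}

```text
t: 3.9
eef_pos: [0.471, 0.0773, 0.0419]
tool_rot: [0.001, 1.0, -0.019, -0.003]
contact_force: [-14.8, 1.9, 10.8]
gripper_width: -0.001
grasp_force: 7.0
```

{"method": "move_arm", "body": {"commands": [[[0.001, 0, 0, 0, 0, 0, 0], [0.001, 0, 0, 0, 0, 0, 0]]]}}

```text
t: 4.15
eef_pos: [0.471, 0.0772, 0.0415]
tool_rot: [0.001, 1.0, -0.018, -0.005]
contact_force: [-17.8, 1.2, 12.1]
gripper_width: 0.001
grasp_force: 8.9
```

The blank is home: the TCP stalled while the force rose to 18 N. Next I'll measure the top plate by fitting its edges, then move to the pile.

```bash
cat >> m.py <<'E'
def plate(t,z,lohi=((20,40,235),(35,140,255))):
    m=mask(t,*lohi);c=big(m,(325,185,40,70));w=world('top',c,z)
    r=cv2.minAreaRect(w);mid=np.array(r[0])
    e=w[(w[:,1]<mid[1]-.012)&(abs(w[:,0]-mid[0])<.06)]
    vx,vy,x0,y0=cv2.fitLine(e,cv2.DIST_HUBER,0,.01,.01).ravel();yaw=np.arctan(vy/vx)
    u=np.array([np.cos(yaw),np.sin(yaw)]);v=np.array([-u[1],u[0]])
    s=w@u;k=abs((w-mid)@v)<.018
    l=w[(w[:,1]>mid[1]+.012)&(abs(w[:,0]-mid[0])<.06)]
    lo,hi=np.percentile(s[k],3),np.percentile(s[k],97)
    right=np.median(e@v);left=np.median(l@v)
    print('yaw',yaw,'len',hi-lo,'right',right,'width',left-right,'rect',r)
    ctr=u*(lo+hi)/2+v*(right-.001+.025);print('centre',ctr,'from both sides',u*(lo+hi)/2+v*(left+right)/2)
    return ctr,yaw
E
python3 - <<'E'
from m import *
t=cv2.cvtColor(cv2.imread('pics/t0.png'),cv2.COLOR_BGR2RGB)
c,y=plate(t,.054)
c,y=plate(t,.054,((18,60,180),(32,200,255)))
u=np.array([np.cos(y),np.sin(y)])
print(np.degrees(y));delta(np.r_[c-.05*u,.12],y)
print(t[215:219,334:360:1].tolist()[0])
E
```

```text
yaw -0.053697396 len 0.16010958 right -0.30387494 width 0.047365457 rect ((0.5530818700790405, -0.3111739158630371), (0.05835980921983719, 0.16152703762054443), 83.07943725585938)
centre [ 0.5534 -0.31  ] from both sides [ 0.5533 -0.3103]
yaw -0.057523552 len 0.16402623 right -0.30181113 width 0.048407108 rect ((0.5541273355484009, -0.30592700839042664), (0.05901361256837845, 0.16521133482456207), 86.95319366455078)
centre [ 0.5543 -0.3102] from both sides [ 0.5544 -0.31  ]
-3.2958565
t 4.15 pos [0.471  0.0772 0.0415] press [-0.1127  0.0016  0.0415] F [-17.8123   1.236   12.1391] w 0.0
 shift now-axes [ 0.0474  0.383  -0.0785] final-axes [ 0.0554  0.382  -0.0785] turn z deg 1.1991123031764186 tilt 0.6105118695736388
[[134, 72, 37], [141, 78, 39], [139, 74, 36], [141, 72, 36], [116, 60, 33], [115, 79, 42], [255, 217, 119], [255, 255, 173], [255, 249, 172], [255, 247, 168], [255, 247, 166], [255, 247, 169], [255, 247, 170], [255, 247, 168], [255, 247, 170], [255, 247, 168], [255, 247, 170], [255, 247, 168], [255, 246, 167], [255, 250, 174], [255, 250, 158], [239, 172, 92], [110, 45, 21], [119, 59, 30], [126, 65, 33], [131, 71, 36]]
```

{"method": "move_arm", "body": {"commands": [[[-0.012, 0, 0, 0, 0, 0, 0], [-0.005, 0, -0.06, 0, 0, 0, 0.0854]]]}}

```text
t: 4.4
eef_pos: [0.457, 0.0773, 0.0999]
tool_rot: [0.001, 1.0, -0.019, -0.004]
contact_force: [0.5, 0.2, 1.3]
gripper_width: 0.199
grasp_force: 0.0
```

{"method": "move_arm", "body": {"commands": [[[0, 0, -0.01, 0, 0, 1.1, 0.0854], [0.0097, 0.0544, 0, 0, 0, 0, 0.0854], [0.0097, 0.0544, 0, 0, 0, 0, 0.0854], [0.0097, 0.0544, 0, 0, 0, 0, 0.0854], [0.0097, 0.0544, 0, 0, 0, 0, 0.0854], [0.0097, 0.0544, 0, 0, 0, 0, 0.0854], [0.0097, 0.0544, 0, 0, 0, 0, 0.0854], [0.0097, 0.0544, 0.02, 0, 0, 0, 0.0854], [0, 0, 0.035, 0, 0, 0, 0.0854]]]}}

```text
t: 5.52
eef_pos: [0.5064, -0.3135, 0.0576]
tool_rot: [0.003, 0.999, -0.033, 0.002]
contact_force: [0.1, 0.9, -1.3]
gripper_width: 0.998
grasp_force: 0.0
```

Run:
```python
from m import *
delta([.504,-.307,.041],-.055)
```

```text
t 5.53 pos [ 0.5064 -0.3135  0.0576] press [-0.0629 -0.3875  0.0576] F [ 0.0975  0.9343 -1.3429] w 1.0
 shift now-axes [-0.0028 -0.0063  0.0166] final-axes [-0.0028 -0.0063  0.0166] turn z deg -0.593357997034876 tilt 0.40821106603763974
```

{"method": "move_arm", "body": {"commands": [[[-0.003, -0.006, 0.012, 0, 0, -0.6, 0.0854], [0, 0, 0.004, 0, 0, 0, 0.0854]]]}}

```text
t: 5.78
eef_pos: [0.503, -0.2981, 0.0408]
tool_rot: [-0.001, 1.0, -0.022, -0.001]
contact_force: [-0.1, -0.1, -0.1]
gripper_width: 0.997
grasp_force: 0.0
```

Run:
```python
from m import *
delta([.504,-.307,.041],-.055)
```

```text
t 5.78 pos [ 0.503  -0.2981  0.0408] press [-0.0669 -0.3722  0.0408] F [-0.0716 -0.1312 -0.1057] w 1.0
 shift now-axes [ 0.0014  0.0089 -0.0002] final-axes [ 0.0015  0.0089 -0.0002] turn z deg 0.6147650579098045 tilt 0.09856133966439247
```

{"method": "move_arm", "body": {"commands": [[[0.0015, 0.009, 0, 0, 0, 0.6, 0.0854], [0, 0, 0, 0, 0, 0, 0.05], [0, 0, 0, 0, 0, 0, 0.04], [0, 0, 0, 0, 0, 0, 0.04], [0, 0, 0, 0, 0, 0, 0.04]]], "squeeze": 40}}

```text
t: 6.4
eef_pos: [0.505, -0.3093, 0.0426]
tool_rot: [0.0, 1.0, -0.028, 0.001]
contact_force: [-1.6, -0.4, 5.7]
gripper_width: 0.57
grasp_force: 41.1
```

Run:
```python
from m import *
delta([.504,-.307,.041],-.055)
```

```text
t 6.4 pos [ 0.505  -0.3093  0.0426] press [-0.0645 -0.3834  0.0426] F [-1.5803 -0.4139  5.7349] w 0.57
 shift now-axes [-0.0011 -0.0023  0.0016] final-axes [-0.0011 -0.0023  0.0016] turn z deg -0.10682084970806935 tilt 0.10640193798789623
```

{"method": "move_arm", "body": {"commands": [[[0, -0.001, 0, 0, 0, 0, 0.062], [0, -0.001, -0.0025, 0, 0, 0, 0.062], [0, 0, 0, 0, 0, 0, 0.04], [0, 0, 0, 0, 0, 0, 0.04], [0, 0, 0, 0, 0, 0, 0.04]]]}}

```text
t: 7.02
eef_pos: [0.5046, -0.3069, 0.0446]
tool_rot: [0.0, 1.0, -0.028, 0.0]
contact_force: [-1.8, 1.1, 5.4]
gripper_width: 0.57
grasp_force: 41.1
```

Run:
```python
from m import *
delta([.504,-.307,.045],-.055)
```

```text
t 7.03 pos [ 0.5046 -0.3069  0.0446] press [-0.0649 -0.381   0.0446] F [-1.8329  1.0906  5.4382] w 0.57
 shift now-axes [-0.0006  0.0001 -0.0004] final-axes [-0.0006  0.0001 -0.0004] turn z deg -0.10995737109095273 tilt 0.020847994860410307
```

{"method": "move_arm", "body": {"commands": [[[0, 0, -0.01, 0, 0, 0, 0.04], [0, 0, -0.05, 0, 0, -1.1, 0.04], [-0.025, -0.03, 0, 0, 0, 0, 0.04], [-0.025, -0.05, 0, 0, 0, 0, 0.04], [-0.025, -0.055, 0, 0, 0, 0, 0.04], [0, -0.055, 0, 0, 0, 0, 0.04], [0, -0.055, 0, 0, 0, 0, 0.04], [0, -0.055, 0, 0, 0, 0, 0.04], [0, -0.042, 0, 0, 0, 0, 0.04], [0, -0.025, 0.01, 0, 0, 0, 0.04], [0, -0.015, 0.015, 0, 0, 0, 0.04], [0, 0, 0.01, 0, 0, 0, 0.04], [0, 0, 0, 0, 0, 0, 0.04]]]}}

```text
t: 8.65
eef_pos: [0.4433, 0.0766, 0.0685]
tool_rot: [0.0, 1.0, -0.019, -0.001]
contact_force: [0.1, 0.0, -0.6]
gripper_width: 0.57
grasp_force: 41.9
```

```bash
cat >> m.py <<'E'
def pose(t,z):
    """top plate/blank seen from above in front of the head: press coords at height z"""
    m=mask(t,(18,40,150),(35,200,255));c=big(m,(205,180,50,100));w=np.array([Pp(p) for p in world('top',c,z)])
    print('front x',np.percentile(w[:,0],4))
    for lo in(-.10,-.07,-.045):
        k=w[(w[:,0]>lo)&(w[:,0]<lo+.02)];mm=np.mean(w[:,1])
        if len(k):print(' sides at',lo+.01,np.round([k[k[:,1]<mm][:,1].mean(),k[k[:,1]>mm][:,1].mean()],4))
E
python3 - <<'E'
from m import *
delta(W(-.14,.001,.0586),Y);shot('top','t2.png');shot('scene','s2.png')
E
```

```text
t 8.65 pos [0.4433 0.0766 0.0685] press [-0.1404 -0.      0.0685] F [ 0.1128  0.0471 -0.5854] w 0.57
 shift now-axes [ 0.0004 -0.001   0.0099] final-axes [ 0.0004 -0.001   0.0099] turn z deg -0.08523655657161043 tilt 0.10664237522229465
```

{"method": "move_arm", "body": {"commands": [[[0, -0.001, 0.01, 0, 0, 0, 0.04], [0.015, 0, 0, 0, 0, 0, 0.04], [0.02, 0, 0, 0, 0, 0, 0.04], [0.02, 0, 0, 0, 0, 0, 0.04], [0.013, 0, 0, 0, 0, 0, 0.04], [0.005, 0, 0, 0, 0, 0, 0.04], [0, 0, 0, 0, 0, 0, 0.04]]]}}

```text
t: 9.62
eef_pos: [0.5168, 0.0757, 0.0588]
tool_rot: [0.0, 1.0, -0.019, -0.0]
contact_force: [-0.6, -0.3, -1.2]
gripper_width: 0.569
grasp_force: 41.9
```

{"method": "move_arm", "body": {"commands": [[[0.003, 0, 0, 0, 0, 0, 0.04], [0.003, 0, 0, 0, 0, 0, 0.04]]]}}

```text
t: 9.88
eef_pos: [0.5227, 0.0756, 0.059]
tool_rot: [0.0, 1.0, -0.019, -0.0]
contact_force: [-0.2, -0.1, -1.3]
gripper_width: 0.57
grasp_force: 41.9
```

{"method": "move_arm", "body": {"commands": [[[0.002, 0, 0.001, 0, 0, 0, 0.04], [0.002, 0, 0.001, 0, 0, 0, 0.04]]]}}

```text
t: 10.12
eef_pos: [0.523, 0.0754, 0.0567]
tool_rot: [0.001, 1.0, -0.019, -0.004]
contact_force: [-18.0, -0.3, 24.4]
gripper_width: 0.572
grasp_force: 44.5
```

{"method": "move_arm", "body": {"commands": [[[0.002, 0, 0, 0, 0, 0, 0.04], [0.001, 0, 0, 0, 0, 0, 0.04]]]}}

```text
t: 10.38
eef_pos: [0.523, 0.0754, 0.0567]
tool_rot: [0.001, 1.0, -0.018, -0.006]
contact_force: [-23.9, 0.1, 23.8]
gripper_width: 0.568
grasp_force: 44.5
```

{"method": "move_arm", "body": {"commands": [[[-0.004, 0, -0.002, 0, 0, 0, 0.04], [0, 0, 0, 0, 0, 0, 0.0854], [0, 0, -0.002, 0, 0, 0, 0.0854], [-0.02, 0, -0.04, 0, 0, 0, 0.0854], [-0.02, 0, -0.02, 0, 0, 0, 0.0854]]]}}

```text
t: 11.0
eef_pos: [0.4871, 0.0773, 0.1226]
tool_rot: [-0.0, 1.0, -0.019, 0.001]
contact_force: [-0.3, 0.3, 0.1]
gripper_width: 1.0
grasp_force: 0.0
```

Run:
```python
from m import *
t=shot('top','t3.png')
pose(t,.066);plate(t,.042,((18,60,180),(32,200,255)))
c,y=plate(t,.042)
u=np.array([np.cos(y),np.sin(y)]);delta(np.r_[c-.05*u,.10],y)
```

```text
front x -0.0034695907244216753
yaw -0.071252406 len 0.16614118 right -0.29222673 width 0.047395825 rect ((0.5562848448753357, -0.308643639087677), (0.05400553718209267, 0.1659834086894989), 83.95497131347656)
centre [ 0.5561 -0.3086] from both sides [ 0.5561 -0.3089]
yaw -0.071252406 len 0.1652464 right -0.29222673 width 0.046572566 rect ((0.5564513206481934, -0.3091924488544464), (0.05353740602731705, 0.1654769480228424), 83.58232116699219)
centre [ 0.5566 -0.3086] from both sides [ 0.5565 -0.3093]
t 11.05 pos [0.4852 0.0775 0.1241] press [-0.0986  0.0024  0.1241] F [-2.8182  0.6287  1.3554] w 1.0
 shift now-axes [0.0358 0.3815 0.0241] final-axes [0.0487 0.38   0.0241] turn z deg 1.9300939368404437 tilt 0.16421107036817123
```

{"method": "move_arm", "body": {"commands": [[[0, 0, 0, 0, 0, 1.9, 0.0854], [0.006, 0.035, 0, 0, 0, 0, 0.0854], [0.008, 0.055, 0, 0, 0, 0, 0.0854], [0.008, 0.06, 0, 0, 0, 0, 0.0854], [0.008, 0.06, 0, 0, 0, 0, 0.0854], [0.008, 0.06, 0, 0, 0, 0, 0.0854], [0.006, 0.055, 0.01, 0, 0, 0, 0.0854], [0.004, 0.035, 0.02, 0, 0, 0, 0.0854], [0.001, 0.02, 0.025, 0, 0, 0, 0.0854], [0, 0, 0.02, 0, 0, 0, 0.0854], [0, 0, 0.01, 0, 0, 0, 0.0854]]]}}

```text
t: 12.42
eef_pos: [0.5075, -0.304, 0.0339]
tool_rot: [-0.001, 0.999, -0.035, -0.001]
contact_force: [-0.3, 0.6, 0.4]
gripper_width: 0.999
grasp_force: 0.0
```

Run:
```python
from m import *
y=-.071;c=np.array([.5563,-.3089]);u=np.array([np.cos(y),np.sin(y)]);delta(np.r_[c-.05*u,.0328],y)
```

```text
t 12.43 pos [ 0.5075 -0.304   0.0339] press [-0.0622 -0.378   0.0339] F [-0.3233  0.5523  0.4342] w 1.0
 shift now-axes [-0.0009  0.0014  0.0011] final-axes [-0.0009  0.0014  0.0011] turn z deg 0.030776453129552357 tilt 0.15867019273318209
```

{"method": "move_arm", "body": {"commands": [[[0, 0.001, 0.0005, 0, 0, 0, 0.05], [0, 0, 0, 0, 0, 0, 0.04], [0, 0, 0, 0, 0, 0, 0.04], [0, 0, 0, 0, 0, 0, 0.04]]]}}

```text
t: 12.92
eef_pos: [0.5088, -0.3062, 0.0367]
tool_rot: [0.0, 0.999, -0.035, 0.001]
contact_force: [-0.1, 2.2, 6.9]
gripper_width: 0.562
grasp_force: 41.6
```

Run:
```python
from m import *
delta(W(-.142,.001,.0805),Y)
```

```text
t 12.93 pos [ 0.5088 -0.3062  0.0367] press [-0.0608 -0.3801  0.0367] F [-0.1112  2.2268  6.8862] w 0.56
 shift now-axes [-0.0939 -0.3782 -0.0438] final-axes [-0.0812 -0.3811 -0.0438] turn z deg -1.9131667945229427 tilt 0.11827147210157157
```

{"method": "move_arm", "body": {"commands": [[[0, 0, -0.01, 0, 0, 0, 0.04], [0, 0, -0.05, 0, 0, -1.9, 0.04], [-0.027, -0.03, -0.005, 0, 0, 0, 0.04], [-0.027, -0.05, 0, 0, 0, 0, 0.04], [-0.027, -0.055, 0, 0, 0, 0, 0.04], [0, -0.055, 0, 0, 0, 0, 0.04], [0, -0.055, 0, 0, 0, 0, 0.04], [0, -0.055, 0, 0, 0, 0, 0.04], [0, -0.042, 0, 0, 0, 0, 0.04], [0, -0.025, 0.005, 0, 0, 0, 0.04], [0, -0.014, 0.01, 0, 0, 0, 0.04], [0, 0, 0.005, 0, 0, 0, 0.04], [0, 0, 0, 0, 0, 0, 0.04]]]}}

```text
t: 14.55
eef_pos: [0.441, 0.0762, 0.0804]
tool_rot: [0.0, 1.0, -0.019, -0.0]
contact_force: [-0.5, 0.2, -1.0]
gripper_width: 0.562
grasp_force: 41.6
```

Run:
```python
from m import *
delta(W(-.142,.001,.0745),Y)
```

```text
t 14.55 pos [0.441  0.0762 0.0804] press [-0.1427 -0.0005  0.0804] F [-0.4879  0.1503 -0.9573] w 0.56
 shift now-axes [ 0.0007 -0.0015  0.0059] final-axes [ 0.0007 -0.0015  0.0059] turn z deg -0.10399285109425101 tilt 0.059418512739709696
```

{"method": "move_arm", "body": {"commands": [[[0, -0.0015, 0.006, 0, 0, 0, 0.04], [0.016, 0, 0, 0, 0, 0, 0.04], [0.021, 0, 0, 0, 0, 0, 0.04], [0.021, 0, 0, 0, 0, 0, 0.04], [0.014, 0, 0, 0, 0, 0, 0.04], [0.004, 0, 0, 0, 0, 0, 0.04], [0.002, 0, 0, 0, 0, 0, 0.04]]]}}

```text
t: 15.42
eef_pos: [0.519, 0.0757, 0.0743]
tool_rot: [0.0, 1.0, -0.019, -0.0]
contact_force: [-0.6, 0.3, -1.2]
gripper_width: 0.561
grasp_force: 41.7
```

{"method": "move_arm", "body": {"commands": [[[0.003, 0, 0, 0, 0, 0, 0.04], [0.003, 0, 0, 0, 0, 0, 0.04]]]}}

```text
t: 15.68
eef_pos: [0.5216, 0.0755, 0.0735]
tool_rot: [0.001, 1.0, -0.019, -0.003]
contact_force: [-10.1, 1.3, 0.8]
gripper_width: 0.554
grasp_force: 41.7
```

{"method": "move_arm", "body": {"commands": [[[0.002, 0, 0.001, 0, 0, 0, 0.04], [0.002, 0, 0.0005, 0, 0, 0, 0.04]]]}}

```text
t: 15.92
eef_pos: [0.5217, 0.0755, 0.0725]
tool_rot: [0.002, 1.0, -0.018, -0.007]
contact_force: [-26.0, 0.9, 28.9]
gripper_width: 0.563
grasp_force: 45.4
```

Home against the pins. Release, then go back for the third.

{"method": "move_arm", "body": {"commands": [[[-0.006, 0, -0.003, 0, 0, 0, 0.04], [0, 0, 0, 0, 0, 0, 0.0854], [0, 0, -0.002, 0, 0, 0, 0.0854], [-0.02, 0, -0.04, 0, 0, 0, 0.0854], [-0.02, 0.03, -0.01, 0, 0, 0, 0.0854], [0, 0.055, 0, 0, 0, 0, 0.0854], [0, 0.055, 0, 0, 0, 0, 0.0854]]]}}

```text
t: 16.8
eef_pos: [0.4787, -0.0641, 0.1287]
tool_rot: [0.0, 1.0, -0.018, 0.001]
contact_force: [0.6, -1.0, -0.1]
gripper_width: 0.996
grasp_force: 0.0
```

Run:
```python
from m import *
t=shot('top','t4.png');s=shot('scene','s4.png')
pose(t,.078);plate(t,.03,((18,60,180),(32,200,255)))
c,y=plate(t,.03)
u=np.array([np.cos(y),np.sin(y)]);delta(np.r_[c-.05*u,.0225],y)
f=lambda im,x,y,w,h:cv2.resize(im[y:y+h,x:x+w,::-1],(390,520),interpolation=cv2.INTER_CUBIC)
cv2.imwrite('pics/c4.png',np.hstack([f(s,283,225,57,76),f(t,200,185,60,80)]))
```

```text
front x -0.09035519924657878
 sides at -0.09000000000000001 [-0.0135  0.0155]
 sides at -0.060000000000000005 [-0.023  0.023]
 sides at -0.034999999999999996 [-0.0225  0.0226]
yaw -0.119349614 len 0.16291451 right -0.2637377 width 0.04702702 rect ((0.5566774010658264, -0.3085765242576599), (0.050951309502124786, 0.16318316757678986), 83.27082824707031)
centre [ 0.5566 -0.3082] from both sides [ 0.5565 -0.3087]
yaw -0.119349614 len 0.16221482 right -0.2637377 width 0.04612699 rect ((0.556860625743866, -0.30877000093460083), (0.05060996487736702, 0.16277383267879486), 83.27082824707031)
centre [ 0.5569 -0.3082] from both sides [ 0.5568 -0.3092]
t 16.9 pos [ 0.4777 -0.0697  0.1282] press [-0.1006 -0.1449  0.1282] F [-0.6256  0.8038  0.6128] w 1.0
 shift now-axes [0.0406 0.2309 0.1057] final-axes [0.0571 0.2274 0.1057] turn z deg 4.110663873920989 tilt 0.17567275389351775
```

View pics/c4.png

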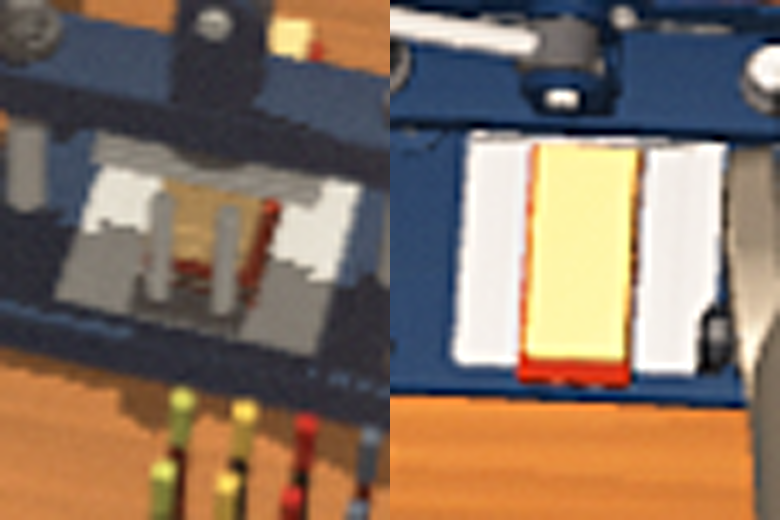

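The view shows the two plates stacked square on the blank, front edge at press x = −0.090 and sides at ±0.023. Now the third plate (plate2), yaw −0.118.

{"method": "move_arm", "body": {"commands": [[[0, 0, 0, 0, 0, 4.1, 0.0854], [0.012, 0.045, 0, 0, 0, 0, 0.0854], [0.015, 0.058, 0.01, 0, 0, 0, 0.0854], [0.015, 0.055, 0.015, 0, 0, 0, 0.0854], [0.01, 0.045, 0.02, 0, 0, 0, 0.0854], [0.005, 0.025, 0.025, 0, 0, 0, 0.0854], [0, 0, 0.025, 0, 0, 0, 0.0854], [0, 0, 0.01, 0, 0, 0, 0.0854]]]}}

```text
t: 17.9
eef_pos: [0.5094, -0.2953, 0.0215]
tool_rot: [-0.0, 0.998, -0.055, -0.001]
contact_force: [0.7, 1.2, 0.3]
gripper_width: 1.003
grasp_force: 0.0
```

Run:
```python
from m import *
y=-.118;c=np.array([.5567,-.3087]);u=np.array([np.cos(y),np.sin(y)]);delta(np.r_[c-.05*u,.0215],y)
```

```text
t 17.9 pos [ 0.5094 -0.2953  0.0215] press [-0.0606 -0.3692  0.0215] F [0.6841 1.2077 0.2938] w 1.0
 shift now-axes [-0.0015  0.0077  0.    ] final-axes [-0.0014  0.0077  0.    ] turn z deg 0.4714502973313521 tilt 0.10558398879213718
```

{"method": "move_arm", "body": {"commands": [[[-0.001, 0.006, 0, 0, 0, 0.4, 0.0854], [0, 0, 0, 0, 0, 0, 0.0854]]]}}

```text
t: 18.15
eef_pos: [0.5087, -0.3022, 0.024]
tool_rot: [0.001, 0.998, -0.058, 0.001]
contact_force: [-0.0, 0.2, -0.8]
gripper_width: 0.999
grasp_force: 0.0
```

Run:
```python
from m import *
y=-.118;c=np.array([.5567,-.3087]);u=np.array([np.cos(y),np.sin(y)]);delta(np.r_[c-.05*u,.0215],y)
```

```text
t 18.15 pos [ 0.5087 -0.3022  0.024 ] press [-0.0611 -0.3761  0.024 ] F [-0.0359  0.1565 -0.7826] w 1.0
 shift now-axes [-0.0015  0.0008  0.0025] final-axes [-0.0015  0.0008  0.0025] turn z deg 0.0616156949804926 tilt 0.10151666831829281
```

{"method": "move_arm", "body": {"commands": [[[0, 0, 0, 0, 0, 0, 0.05], [0, 0, 0, 0, 0, 0, 0.04], [0, 0, 0, 0, 0, 0, 0.04], [0, 0, 0, 0, 0, 0, 0.04]]]}}

```text
t: 18.65
eef_pos: [0.5085, -0.3014, 0.024]
tool_rot: [0.0, 0.998, -0.058, 0.0]
contact_force: [-1.9, 1.0, 7.1]
gripper_width: 0.565
grasp_force: 40.2
```

Run:
```python
from m import *
delta(W(-.142,.001,.098),Y)
```

```text
t 18.65 pos [ 0.5085 -0.3014  0.024 ] press [-0.0612 -0.3754  0.024 ] F [-1.9242  1.0315  7.1226] w 0.56
 shift now-axes [-0.1103 -0.3688 -0.074 ] final-axes [-0.0808 -0.3764 -0.074 ] turn z deg -4.54023571831292 tilt 0.05466230230160145
```

{"method": "move_arm", "body": {"commands": [[[0, 0, -0.01, 0, 0, 0, 0.04], [0, 0, -0.05, 0, 0, -4.5, 0.04], [-0.027, -0.03, -0.025, 0, 0, 0, 0.04], [-0.027, -0.05, -0.01, 0, 0, 0, 0.04], [-0.0265, -0.055, 0, 0, 0, 0, 0.04], [0, -0.055, 0, 0, 0, 0, 0.04], [0, -0.055, 0, 0, 0, 0, 0.04], [0, -0.052, 0, 0, 0, 0, 0.04], [0, -0.042, 0, 0, 0, 0, 0.04], [0, -0.025, 0.005, 0, 0, 0, 0.04], [0, -0.0125, 0.01, 0, 0, 0, 0.04], [0, 0, 0.01, 0, 0, 0, 0.04], [0, 0, 0, 0, 0, 0, 0.04]]]}}

```text
t: 20.27
eef_pos: [0.4412, 0.0769, 0.0924]
tool_rot: [0.0, 1.0, -0.019, -0.001]
contact_force: [-0.3, -0.4, -0.8]
gripper_width: 0.561
grasp_force: 41.7
```

Run:
```python
from m import *
delta(W(-.142,.001,.0855),Y)
```

```text
t 20.27 pos [0.4412 0.0769 0.0924] press [-0.1425  0.0002  0.0924] F [-0.2708 -0.3783 -0.8233] w 0.56
 shift now-axes [ 0.0005 -0.0008  0.0069] final-axes [ 0.0005 -0.0008  0.0069] turn z deg -0.08501894485232209 tilt 0.10564749193025168
```

{"method": "move_arm", "body": {"commands": [[[0, -0.001, 0.007, 0, 0, 0, 0.04], [0.012, 0, 0, 0, 0, 0, 0.04], [0.015, 0, 0, 0, 0, 0, 0.04], [0.01, 0, 0, 0, 0, 0, 0.04]]]}}

```text
t: 20.78
eef_pos: [0.4808, 0.0773, 0.0862]
tool_rot: [-0.0, 1.0, -0.019, 0.001]
contact_force: [-0.7, -1.2, 0.6]
gripper_width: 0.562
grasp_force: 41.7
```

{"method": "move_arm", "body": {"commands": [[[0.012, 0, 0, 0, 0, 0, 0.04], [0.015, 0, 0, 0, 0, 0, 0.04], [0.01, 0, 0, 0, 0, 0, 0.04], [0.004, 0, 0, 0, 0, 0, 0.04]]]}}

```text
t: 21.28
eef_pos: [0.5206, 0.0758, 0.0859]
tool_rot: [-0.0, 1.0, -0.019, 0.0]
contact_force: [-0.4, 0.9, 0.1]
gripper_width: 0.564
grasp_force: 41.7
```

{"method": "move_arm", "body": {"commands": [[[0.003, 0, 0.0005, 0, 0, 0, 0.04], [0.003, 0, 0.001, 0, 0, 0, 0.04]]]}}

```text
t: 21.52
eef_pos: [0.5257, 0.0756, 0.0844]
tool_rot: [0.0, 1.0, -0.019, -0.0]
contact_force: [-0.6, 0.7, -1.0]
gripper_width: 0.564
grasp_force: 41.8
```

{"method": "move_arm", "body": {"commands": [[[0.002, 0, 0, 0, 0, 0, 0.04], [0.002, 0, 0, 0, 0, 0, 0.04]]]}}

```text
t: 21.78
eef_pos: [0.5267, 0.0754, 0.084]
tool_rot: [0.001, 1.0, -0.019, -0.003]
contact_force: [-11.9, 0.9, 10.3]
gripper_width: 0.565
grasp_force: 43.0
```

{"method": "move_arm", "body": {"commands": [[[0.002, 0, 0.0005, 0, 0, 0, 0.04], [0.002, 0, 0.0005, 0, 0, 0, 0.04]]]}}

```text
t: 22.02
eef_pos: [0.5268, 0.0755, 0.0837]
tool_rot: [0.002, 1.0, -0.018, -0.007]
contact_force: [-28.3, 0.1, 35.6]
gripper_width: 0.561
grasp_force: 45.9
```

Third plate home. Release and fetch the fourth to feel whether it goes.

{"method": "move_arm", "body": {"commands": [[[-0.006, 0, -0.003, 0, 0, 0, 0.04], [0, 0, 0, 0, 0, 0, 0.0854], [0, 0, -0.002, 0, 0, 0, 0.0854], [-0.02, 0, -0.03, 0, 0, 0, 0.0854], [-0.02, 0.03, -0.01, 0, 0, 0, 0.0854], [0, 0.055, 0, 0, 0, 0, 0.0854], [0, 0.055, 0, 0, 0, 0, 0.0854]]]}}

```text
t: 22.9
eef_pos: [0.4833, -0.0641, 0.1291]
tool_rot: [0.0, 1.0, -0.018, 0.001]
contact_force: [1.1, 0.1, -0.8]
gripper_width: 0.996
grasp_force: 0.0
```

Run:
```python
from m import *
t=shot('top','t5.png');s=shot('scene','s5.png')
pose(t,.09)
c,y=plate(t,.018,((18,60,180),(32,200,255)))
u=np.array([np.cos(y),np.sin(y)]);delta(np.r_[c-.05*u,.0105],y)
f=lambda im,x,y,w,h,W,H:cv2.resize(im[y:y+h,x:x+w,::-1],(W,H),interpolation=cv2.INTER_NEAREST)
cv2.imwrite('pics/c5.png',np.hstack([f(s,292,236,46,40,460,400),f(t,205,195,50,60,330,400)]))
for z in(.099,.101,.103,.105):print(z,[np.round(proj('scene',W(.059,q,z)),1) for q in(-.05,0,.05)])
print('plate rear top edge',[np.round(proj('scene',W(.070,q,.09)),1) for q in(-.025,0,.025)])
```

```text
front x -0.09191320074342636
 sides at -0.09000000000000001 [-0.0154  0.0145]
 sides at -0.060000000000000005 [-0.0217  0.0229]
 sides at -0.034999999999999996 [-0.0233  0.0223]
yaw -0.11935868 len 0.15810841 right -0.2654227 width 0.0467944 rect ((0.5616022944450378, -0.311205118894577), (0.050103649497032166, 0.1586722582578659), 82.99320983886719)
centre [ 0.5616 -0.3105] from both sides [ 0.5615 -0.3111]
t 23.0 pos [ 0.4823 -0.0699  0.1285] press [-0.096  -0.1449  0.1285] F [-0.2341  0.1555  0.3811] w 1.0
 shift now-axes [0.0408 0.233  0.118 ] final-axes [0.0574 0.2295 0.118 ] turn z deg 4.104388000487217 tilt 0.1744486953937134
0.099 [array([296.4, 249.4]), array([311.3, 252.5]), array([326.3, 255.7])]
0.101 [array([296.5, 249. ]), array([311.3, 252.1]), array([326.4, 255.2])]
0.103 [array([296.5, 248.6]), array([311.3, 251.7]), array([326.4, 254.8])]
0.105 [array([296.5, 248.2]), array([311.3, 251.2]), array([326.4, 254.4])]
plate rear top edge [array([302.9, 255.2]), array([310.4, 256.8]), array([317.9, 258.4])]
```

View pics/c5.png

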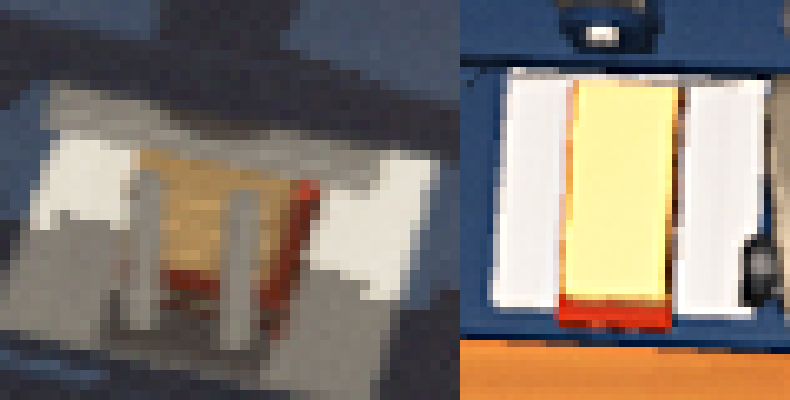

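The third plate sits square. The platen's lower edge reads (298,249) to (329,255), so z ≈ 0.1025–0.105 and the remaining gap is about 12.5–15 mm. A fourth plate should just fit; I'll fetch it and feel.

{"method": "move_arm", "body": {"commands": [[[0, 0, 0, 0, 0, 4.1, 0.0854], [0.012, 0.045, 0, 0, 0, 0, 0.0854], [0.015, 0.058, 0.01, 0, 0, 0, 0.0854], [0.015, 0.055, 0.015, 0, 0, 0, 0.0854], [0.01, 0.045, 0.02, 0, 0, 0, 0.0854], [0.005, 0.0265, 0.025, 0, 0, 0, 0.0854], [0, 0, 0.025, 0, 0, 0, 0.0854], [0, 0, 0.018, 0, 0, 0, 0.0854], [0, 0, 0.003, 0, 0, 0, 0.0854]]]}}

```text
t: 24.12
eef_pos: [0.5139, -0.2962, 0.0113]
tool_rot: [-0.001, 0.999, -0.054, -0.001]
contact_force: [-0.7, -0.3, 0.1]
gripper_width: 1.001
grasp_force: 0.0
```

Run:
```python
from m import *
y=-.119;c=np.array([.5615,-.3109]);u=np.array([np.cos(y),np.sin(y)]);delta(np.r_[c-.05*u,.0105],y)
```

```text
t 24.12 pos [ 0.5139 -0.2962  0.0113] press [-0.056  -0.3699  0.0113] F [-0.742  -0.2505  0.1149] w 1.0
 shift now-axes [-0.0011  0.009   0.0008] final-axes [-0.001   0.009   0.0008] turn z deg 0.6044707649311631 tilt 0.113964238435119
```

{"method": "move_arm", "body": {"commands": [[[-0.001, 0.007, 0, 0, 0, 0.5, 0.0854], [0, 0, 0, 0, 0, 0, 0.06], [0, 0, 0, 0, 0, 0, 0.04], [0, 0, 0, 0, 0, 0, 0.04], [0, 0, 0, 0, 0, 0, 0.04]]]}}

```text
t: 24.75
eef_pos: [0.5129, -0.3043, 0.0137]
tool_rot: [0.0, 0.998, -0.059, 0.001]
contact_force: [-1.5, 0.5, 7.2]
gripper_width: 0.559
grasp_force: 39.9
```

Run:
```python
from m import *
delta(W(-.142,.001,.098),Y)
```

```text
t 24.75 pos [ 0.5129 -0.3043  0.0137] press [-0.0567 -0.3781  0.0137] F [-1.5398  0.4897  7.1969] w 0.56
 shift now-axes [-0.1157 -0.3709 -0.0843] final-axes [-0.0853 -0.3791 -0.0843] turn z deg -4.651050992883968 tilt 0.07793352985159242
```

{"method": "move_arm", "body": {"commands": [[[0, 0, -0.01, 0, 0, 0, 0.04], [0, 0, -0.05, 0, 0, -4.65, 0.04], [-0.028, -0.03, -0.035, 0, 0, 0, 0.04], [-0.028, -0.05, -0.015, 0, 0, 0, 0.04], [-0.028, -0.055, 0, 0, 0, 0, 0.04], [0, -0.055, 0, 0, 0, 0, 0.04], [0, -0.055, 0, 0, 0, 0, 0.04], [0, -0.053, 0, 0, 0, 0, 0.04], [0, -0.042, 0, 0, 0, 0, 0.04], [0, -0.025, 0.005, 0, 0, 0, 0.04], [0, -0.0145, 0.005, 0, 0, 0, 0.04], [0, 0, 0.005, 0, 0, 0, 0.04], [0, 0, 0, 0, 0, 0, 0.04]]]}}

```text
t: 26.38
eef_pos: [0.4422, 0.0774, 0.1073]
tool_rot: [0.0, 1.0, -0.019, -0.0]
contact_force: [0.4, -0.3, -1.3]
gripper_width: 0.549
grasp_force: 41.5
```

Run:
```python
from m import *
delta(W(-.14,.001,.0982),Y)
```

```text
t 26.38 pos [0.4422 0.0774 0.1073] press [-0.1415  0.0008  0.1073] F [ 0.3923 -0.2618 -1.2587] w 0.55
 shift now-axes [ 0.0015 -0.0002  0.0091] final-axes [ 0.0015 -0.0002  0.0091] turn z deg -0.03670020521129947 tilt 0.05573661466788626
```

{"method": "move_arm", "body": {"commands": [[[0, 0, 0.0095, 0, 0, 0, 0.04], [0.01, 0, 0.0005, 0, 0, 0, 0.04], [0.006, 0, 0, 0, 0, 0, 0.04], [0, 0, 0, 0, 0, 0, 0.04]]]}}

```text
t: 26.88
eef_pos: [0.4598, 0.0777, 0.0977]
tool_rot: [-0.0, 1.0, -0.019, 0.001]
contact_force: [-0.1, 0.5, 0.0]
gripper_width: 0.555
grasp_force: 41.8
```

{"method": "move_arm", "body": {"commands": [[[0.003, 0, 0, 0, 0, 0, 0.04], [0.003, 0, 0, 0, 0, 0, 0.04]]]}}

```text
t: 27.12
eef_pos: [0.4638, 0.0775, 0.0974]
tool_rot: [0.0, 1.0, -0.018, -0.001]
contact_force: [-8.0, 0.8, 6.3]
gripper_width: 0.553
grasp_force: 42.7
```

{"method": "move_arm", "body": {"commands": [[[0.003, 0, 0, 0, 0, 0, 0.04], [0.003, 0, 0, 0, 0, 0, 0.04]]]}}

```text
t: 27.38
eef_pos: [0.4641, 0.0773, 0.0966]
tool_rot: [0.002, 1.0, -0.018, -0.006]
contact_force: [-25.0, 2.5, 22.6]
gripper_width: 0.554
grasp_force: 48.2
```

Blocked at the platen, but the grip sits beyond the stack's front edge and pressing there pitches the plate's nose up. I'll back off, come level, and try again lightly.

{"method": "move_arm", "body": {"commands": [[[-0.012, 0, -0.001, 0, 0, 0, 0.04], [0, 0, 0, 0, 0, 0, 0.04], [0, 0, 0, 0, 0, 0, 0.04]]]}}

```text
t: 27.75
eef_pos: [0.4592, 0.0776, 0.0986]
tool_rot: [-0.0, 1.0, -0.019, 0.0]
contact_force: [-0.4, -0.5, 0.7]
gripper_width: 0.548
grasp_force: 41.6
```

Run:
```python
from m import *
delta(W(-.14,.001,.0982),Y)
s=shot('scene');t=shot('top')
f=lambda im,x,y,w,h,W,H:cv2.resize(im[y:y+h,x:x+w,::-1],(W,H),interpolation=cv2.INTER_NEAREST)
cv2.imwrite('pics/c6.png',np.hstack([f(s,285,205,60,70,360,420),f(t,200,185,60,70,360,420)]))
pose(t,.102)
```

```text
t 27.75 pos [0.4592 0.0776 0.0986] press [-0.1246  0.0016  0.0986] F [-0.3756 -0.5085  0.7195] w 0.55
 shift now-axes [-0.0154  0.0006  0.0004] final-axes [-0.0154  0.0006  0.0004] turn z deg -0.017203605734426003 tilt 0.054055086804201576
front x -0.03401419880788447
 sides at -0.034999999999999996 [-0.016  -0.0048]
```

{"method": "move_arm", "body": {"commands": [[[0.006, 0, 0, 0, 0, 0, 0.04], [0.003, 0, 0, 0, 0, 0, 0.04], [0.002, 0, 0, 0, 0, 0, 0.04]]]}}

```text
t: 28.22
eef_pos: [0.4641, 0.077, 0.0973]
tool_rot: [0.001, 1.0, -0.018, -0.006]
contact_force: [-19.2, 1.1, 15.0]
gripper_width: 0.557
grasp_force: 45.9
```

{"method": "move_arm", "body": {"commands": [[[-0.009, 0, -0.0003, 0, 0, 0, 0.04], [0, 0, 0, 0, 0, 0, 0.06], [0, 0, 0, 0, 0, 0, 0.07], [0.025, 0, 0, 0, 0, 0, 0.07], [0.015, 0, 0.002, 0, 0, 0, 0.07], [0, 0, 0, 0, 0, 0, 0.05], [0, 0, 0, 0, 0, 0, 0.04], [0, 0, 0, 0, 0, 0, 0.04], [0, 0, 0, 0, 0, 0, 0.04]]], "squeeze": 25}}

```text
t: 29.35
eef_pos: [0.5001, 0.0762, 0.0968]
tool_rot: [0.0, 1.0, -0.018, -0.0]
contact_force: [0.2, -0.1, 0.8]
gripper_width: 0.574
grasp_force: 25.9
```

Run:
```python
from m import *
delta(W(-.085,.001,.096),Y)
t=shot('top','t6.png');pose(t,.102)
```

```text
t 29.35 pos [0.5001 0.0762 0.0968] press [-0.0837  0.0017  0.0968] F [ 0.1584 -0.1251  0.843 ] w 0.57
 shift now-axes [-0.0013  0.0007  0.0008] final-axes [-0.0013  0.0007  0.0008] turn z deg 0.015516785679106974 tilt 0.011972410023409858
front x -0.02121083407885758
```

Now the plate is flat and gripped over the stack. Push gently and feel.

{"method": "move_arm", "body": {"commands": [[[0.003, 0, 0, 0, 0, 0, 0.04], [0.003, 0, 0, 0, 0, 0, 0.04]]]}}

```text
t: 29.65
eef_pos: [0.5049, 0.076, 0.0967]
tool_rot: [0.0, 1.0, -0.018, -0.002]
contact_force: [-4.2, 0.0, 6.5]
gripper_width: 0.572
grasp_force: 26.6
```

{"method": "move_arm", "body": {"commands": [[[0.002, 0, 0, 0, 0, 0, 0.04], [0.002, 0, 0, 0, 0, 0, 0.04]]]}}

```text
t: 29.9
eef_pos: [0.5055, 0.076, 0.0965]
tool_rot: [0.001, 1.0, -0.018, -0.005]
contact_force: [-18.8, 0.1, 22.4]
gripper_width: 0.569
grasp_force: 28.3
```

{"method": "move_arm", "body": {"commands": [[[0.001, 0, 0, 0, 0, 0, 0.04], [0.001, 0, 0, 0, 0, 0, 0.04]]]}}

```text
t: 30.15
eef_pos: [0.5056, 0.076, 0.0965]
tool_rot: [0.002, 1.0, -0.018, -0.007]
contact_force: [-23.5, 1.2, 26.2]
gripper_width: 0.568
grasp_force: 28.8
```

It blocks again with the plate lying flat at 23 N, so the gap is under 12 mm: three plates are snug. I'll put the fourth back where it came from.

{"method": "move_arm", "body": {"commands": [[[-0.012, 0, 0, 0, 0, 0, 0.04], [-0.01, 0, -0.004, 0, 0, 0, 0.04], [-0.03, 0, -0.014, 0, 0, 0, 0.04], [0, 0.03, 0, 0, 0, 0, 0.04], [0, 0.05, 0, 0, 0, 0, 0.04], [0, 0.055, 0, 0, 0, 0, 0.04], [0, 0.055, 0, 0, 0, 0, 0.04], [0.02, 0.055, 0, 0, 0, 2, 0.04], [0.025, 0.05, 0, 0, 0, 2.7, 0.04], [0.03, 0.04, 0.02, 0, 0, 0, 0.04], [0.02, 0.03, 0.02, 0, 0, 0, 0.04], [0.005, 0.01, 0.02, 0, 0, 0, 0.04], [0, 0, 0.02, 0, 0, 0, 0.04], [0, 0, 0, 0, 0, 0, 0.04]]], "squeeze": 40}}

```text
t: 31.9
eef_pos: [0.5361, -0.3038, 0.0329]
tool_rot: [-0.001, 0.998, -0.059, -0.002]
contact_force: [-0.5, 0.4, -0.8]
gripper_width: 0.558
grasp_force: 48.8
```

Run:
```python
from m import *
delta([.5536,-.310,.0135],-.119)
```

```text
t 31.9 pos [ 0.5361 -0.3038  0.0329] press [-0.0336 -0.3767  0.0329] F [-0.5147  0.4336 -0.8489] w 0.56
 shift now-axes [0.0181 0.0041 0.0194] final-axes [0.0181 0.0041 0.0194] turn z deg 0.04879366147386011 tilt 0.26010365865771645
```

{"method": "move_arm", "body": {"commands": [[[0.012, 0.002, 0.006, 0, 0, 0, 0.04], [0.006, 0.001, 0.006, 0, 0, 0, 0.04], [0, 0, 0.006, 0, 0, 0, 0.04], [0, 0, 0.001, 0, 0, 0, 0.04]]]}}

```text
t: 32.4
eef_pos: [0.555, -0.3104, 0.0152]
tool_rot: [-0.0, 0.998, -0.059, -0.0]
contact_force: [-0.3, 0.5, -0.6]
gripper_width: 0.559
grasp_force: 48.8
```

{"method": "move_arm", "body": {"commands": [[[0, 0, 0.001, 0, 0, 0, 0.07], [0, 0, 0, 0, 0, 0, 0.0854], [0, 0, -0.03, 0, 0, 0, 0.0854], [0, -0.02, -0.06, 0, 0, -4.7, 0.0854]]]}}

```text
t: 32.9
eef_pos: [0.5554, -0.2921, 0.103]
tool_rot: [-0.0, 1.0, -0.019, -0.002]
contact_force: [2.5, -0.8, 0.8]
gripper_width: 1.001
grasp_force: 0.0
```

Run:
```python
from m import *
t=shot('top','t7.png')
pose(t,.09);plate(t,.018,((18,60,180),(32,200,255)))
delta(W(-.12,.0,.115),Y)
```

```text
front x -0.09191320074342636
 sides at -0.09000000000000001 [-0.0154  0.0148]
 sides at -0.060000000000000005 [-0.0217  0.024 ]
 sides at -0.034999999999999996 [-0.0233  0.0228]Traceback (most recent call last):
  File "<stdin>", line 3, in <module>
  File "m.py", line 28, in plate
    vx,vy,x0,y0=cv2.fitLine(e,cv2.DIST_HUBER,0,.01,.01).ravel();yaw=np.arctan(vy/vx)
                ~~~~~~~~~~~^^^^^^^^^^^^^^^^^^^^^^^^^^^^
cv2.error: OpenCV(4.12.0) /io/opencv/modules/imgproc/src/linefit.cpp:50: error: (-215:Assertion failed) count > 0 in function 'fitLine2D_wods'
```

{"method": "move_arm", "body": {"commands": [[[-0.035, -0.03, -0.01, 0, 0, 0, 0], [-0.035, -0.055, 0, 0, 0, 0, 0], [-0.03, -0.055, 0, 0, 0, 0, 0], [-0.01, -0.055, 0, 0, 0, 0, 0], [0, -0.055, 0, 0, 0, 0, 0], [0, -0.05, 0, 0, 0, 0, 0], [0, -0.035, 0, 0, 0, 0, 0], [0, -0.02, 0.01, 0, 0, 0, 0], [0, -0.01, 0.015, 0, 0, 0, 0], [0, 0, 0.012, 0, 0, 0, 0], [0, 0, 0, 0, 0, 0, 0]]]}}

```text
t: 34.33
eef_pos: [0.4621, 0.0745, 0.0763]
tool_rot: [0.0, 1.0, -0.019, -0.001]
contact_force: [0.9, -0.5, 0.1]
gripper_width: 0.002
grasp_force: 0.0
```

Run:
```python
from m import *
delta(W(-.125,.0005,.06),Y)
t=shot('top','t7.png')
c,y=plate(t,.018,((18,60,180),(32,200,255)))
```

```text
t 34.33 pos [0.4621 0.0745 0.0763] press [-0.1215 -0.0014  0.0763] F [ 0.8794 -0.4631  0.1021] w 0.0
 shift now-axes [-0.0035 -0.0019  0.0163] final-axes [-0.0035 -0.0019  0.0163] turn z deg -0.03382899778845593 tilt 0.106440736165467
yaw -0.12136714 len 0.15814853 right -0.26552802 width 0.047016606 rect ((0.5622724890708923, -0.31234294176101685), (0.049972742795944214, 0.15858665108680725), 83.0368881225586)
centre [ 0.5623 -0.3119] from both sides [ 0.5622 -0.3124]
```

Plate1 is back within about 1.5 mm of where it lay. Now nudge the stack square.

{"method": "move_arm", "body": {"commands": [[[-0.002, -0.002, 0.0165, 0, 0, 0, 0], [0.006, 0, 0, 0, 0, 0, 0], [0.006, 0, 0, 0, 0, 0, 0], [0.004, 0, 0, 0, 0, 0, 0]]]}}

```text
t: 34.88
eef_pos: [0.4781, 0.0766, 0.0612]
tool_rot: [-0.0, 1.0, -0.019, 0.001]
contact_force: [0.4, -0.3, -0.1]
gripper_width: -0.001
grasp_force: 0.0
```

{"method": "move_arm", "body": {"commands": [[[0.003, 0, 0, 0, 0, 0, 0], [0.003, 0, 0, 0, 0, 0, 0]]]}}

```text
t: 35.12
eef_pos: [0.4808, 0.0765, 0.0604]
tool_rot: [0.001, 1.0, -0.018, -0.002]
contact_force: [-10.3, 1.0, 8.6]
gripper_width: -0.0
grasp_force: 5.4
```

{"method": "move_arm", "body": {"commands": [[[0.002, 0, 0, 0, 0, 0, 0], [0.002, 0, 0, 0, 0, 0, 0]]]}}

```text
t: 35.38
eef_pos: [0.4808, 0.0763, 0.0597]
tool_rot: [0.001, 1.0, -0.018, -0.006]
contact_force: [-19.0, 1.9, 15.7]
gripper_width: 0.001
grasp_force: 9.8
```

Everything is home (the stall position matches to 0.2 mm). Now over to the lever.

{"method": "move_arm", "body": {"commands": [[[-0.015, 0, 0, 0, 0, 0, 0], [-0.01, 0, -0.05, 0, 0, 0, 0], [0, 0, -0.06, 0, 0, 0, 0], [0, 0, -0.06, 0, 0, 0, 0], [0, 0, -0.06, 0, 0, 0, 0], [0.02, -0.02, -0.035, 0, 0, 0, 0], [0.035, -0.03, 0, 0, 0, 0, 0], [0.04, -0.03, 0, 0, 0, 0, 0], [0.035, -0.03, 0, 0, 0, 0, 0], [0.02, -0.015, 0, 0, 0, 0, 0], [0, 0, 0, 0, 0, 0, 0], [0, 0, 0, 0, 0, 0, 0]]]}}

```text
t: 36.88
eef_pos: [0.6158, 0.196, 0.3254]
tool_rot: [0.0, 1.0, -0.019, -0.0]
contact_force: [-0.5, -0.6, -0.1]
gripper_width: 0.001
grasp_force: 0.0
```

Run:
```python
from m import *
delta(W(.034,.13,.305),Y)
```

```text
t 36.88 pos [0.6158 0.196  0.3254] press [0.0275 0.1257 0.3254] F [-0.4833 -0.6069 -0.0911] w 0.0
 shift now-axes [ 0.0065 -0.0043  0.0204] final-axes [ 0.0065 -0.0043  0.0204] turn z deg -0.01946608742032483 tilt 0.04300523866855185
```

{"method": "move_arm", "body": {"commands": [[[0.0065, -0.004, 0.02, 0, 0, 0, 0], [0, 0, 0.008, 0, 0, 0, 0], [0, -0.001, 0.008, 0, 0, 0, 0], [0, -0.001, 0.008, 0, 0, 0, 0]]]}}

```text
t: 37.38
eef_pos: [0.6233, 0.203, 0.282]
tool_rot: [-0.001, 1.0, -0.018, 0.001]
contact_force: [-0.4, 0.3, 6.2]
gripper_width: 0.002
grasp_force: 2.2
```

{"method": "move_arm", "body": {"commands": [[[0, -0.001, 0.006, 0, 0, 0, 0], [0, -0.001, 0.006, 0, 0, 0, 0], [0, -0.001, 0.006, 0, 0, 0, 0]]]}}

```text
t: 37.75
eef_pos: [0.6238, 0.2066, 0.2645]
tool_rot: [-0.001, 1.0, -0.018, 0.001]
contact_force: [0.2, 1.5, 5.0]
gripper_width: 0.003
grasp_force: 2.2
```

{"method": "move_arm", "body": {"commands": [[[0, -0.001, 0.005, 0, 0, 0, 0], [0, -0.001, 0.005, 0, 0, 0, 0]]]}}

```text
t: 38.0
eef_pos: [0.6243, 0.2086, 0.2586]
tool_rot: [-0.001, 1.0, -0.019, 0.002]
contact_force: [-10.9, -5.6, 39.1]
gripper_width: -0.0
grasp_force: 19.3
```

It bit hard at about 7 mm of travel. Let go and lift clear.

{"method": "move_arm", "body": {"commands": [[[0, 0, -0.008, 0, 0, 0, 0], [0, 0, -0.03, 0, 0, 0, 0], [-0.02, 0, -0.05, 0, 0, 0, 0], [-0.05, 0.02, 0, 0, 0, 0, 0], [-0.05, 0.05, 0, 0, 0, 0, 0], [-0.04, 0.06, 0, 0, 0, 0, 0], [0, 0.06, 0, 0, 0, 0, 0], [0, 0.06, 0, 0, 0, 0, 0], [0, 0.06, 0, 0, 0, 0, 0], [0, 0.03, 0, 0, 0, 0, 0], [0, 0, 0, 0, 0, 0, 0]]]}}

```text
t: 39.38
eef_pos: [0.4617, -0.1158, 0.3411]
tool_rot: [0.0, 1.0, -0.021, -0.0]
contact_force: [-0.2, 0.6, -1.2]
gripper_width: 0.001
grasp_force: 0.0
```

Run:
```python
from m import *
t=shot('top','t8.png');s=shot('scene','s8.png')
pose(t,.09)
ct=lambda c:cv2.minEnclosingCircle(c)[0]
a,b=ct(big(mask(t,*RED),(155,165,25,40))),ct(big(mask(s,*RED),(352,203,32,40)))
p,g=two(('top',)+a,('scene',)+b);print(a,b,Pp(p),g,'lever',.5-np.arcsin((p[2]-.2061)/.174))
f=lambda im,x,y,w,h,W,H:cv2.resize(im[y:y+h,x:x+w,::-1],(W,H),interpolation=cv2.INTER_CUBIC)
cv2.imwrite('pics/c8.png',np.hstack([f(s,265,200,115,100,400,350),f(t,155,165,115,100,400,350)]))
print(bot.get_obs()['eef_pos'],bot.get_obs()['contact_force'])
```

```text
front x -0.0919190483263578
 sides at -0.09000000000000001 [-0.0154  0.0145]
 sides at -0.060000000000000005 [-0.0217  0.0229]
 sides at -0.034999999999999996 [-0.0233  0.0218]
(167.4545440673828, 185.27272033691406) (371.0454406738281, 219.13636779785156) [0.0326 0.1663 0.2634] 0.0029300584172574514 lever 0.16441590192339633
[ 0.4623 -0.1124  0.3413] [ 0.2805 -0.8366  0.5091]
```

View pics/c8.png

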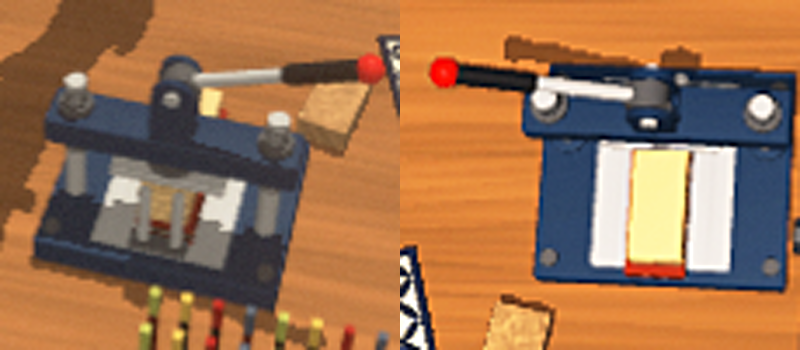

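The lever rests at about 0.16 rad (ball at scene (371,219)), lower than before and holding. The stack is square and home, and the arm is clear. The platen's travel before the bite (about 4.6 mm) confirms there was no room for another plate.

```bash
python3 -c "
from station import bot
print(bot.hand_in())"
```

```text
the job is handed in; nothing more can be done
None
```

The job is handed in: the blank is home under three packing plates, the lever bit hard (39 N at the handle) and stayed down when I let go, and the fourth plate, which wouldn't fit, is back on the board. It finished at about 39.5 s of the 72 s.

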